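Close the screw jar and stock the breakfast tray

ROBOT

A 6-joint arm with a two-finger parallel gripper is mounted at the origin on a cart in front of the work surface, level with it; the furniture and walls round the work are solid. World frame = base frame: x ahead of the robot, y to its left, z up, the work surface at z = 0. Lengths are in m, angles in rad, forces in N, time in s.
With the tool pointing down it reaches from about 0.4 to 0.825 m from the base axis. Payload 7 kg.
Tool frame: the origin (TCP) lies midway between the tips of the shut fingers; the grasp point (between the pads) lies 19 mm behind it; z points along the fingers, y is the line along which they close (so a half turn about z gives the same grasp; the last joint's range is limited). The gripper opens to 88 mm and grips with 3 to 60 N. Pads are 19 mm wide; open, the fingers measure 130 mm over their backs; the gripper's body (78 mm by 193 mm) begins 47 mm behind the grasp point.
Start: joints at [1.58, 0.359, 0.012, 0, -1.224, -0.288], TCP at [0.186, 0.649, 0.227] pointing down, gripper open.
Joint ranges: [-3.07, 3.07], [-1.43, 2.12], [-1.02, 1.25], [-3.03, 1.67], [-3.05, -0], [-3.03, 3.03]. Speed limits (rad/s): [2.39, 2.39, 3.01, 3.14, 3.14, 3.14].

INTERFACE

Orientations are given as [roll, pitch, yaw] about the fixed x, y, z axes, in that order (R = Rz(yaw) Ry(pitch) Rx(roll)).
In Python, from station import arm, grab_frame, camera_params, spot_in gives the robot as it stands.
- The arm moves only by the shell command python3 -m jog 'ROWS' [FORCE]. ROWS is JSON, a list that holds one entry, the list of rows, each a list of 7 numbers: the shift along the tool's x, y, z in mm, then the turn, a rotation vector about the tool's x, y, z in rad, then the finger opening in mm, from 0 to 87.6. In form: [[[x, y, z, wx, wy, wz, fingers], ...]]. A call has 1 to 20 rows; each row is the pose to reach, as a shift and turn from the pose commanded when the call began, along the tool's axes at that moment; what a row does not reach only later rows make up. A row lasts 1/8 s, in which the tool goes at most 62.5 mm and 10.7 degrees, less where a joint would pass 70% of its speed; a pose out of reach is approached as far as the arm can. A call with a gripper value outside its range is refused whole. The fingers move at their own pace and stop on an object; FORCE is the grip in N (left out, the last holds). Time passes only in rows, so rows that repeat a pose let the fingers close. It gives the time, the measured TCP pose, the force, the opening and the grip force at its end, in the units of the state.
- arm.get_state(): the state, without advancing time (a new reading comes with each control period).
- grab_frame(name): name is "side" or "top"; returns (picture, depth): 400x640x3 uint8, blue, green, red; 400x640 float32, m along the optical axis (not along the pixel's ray), 0 where there is no reading.
- camera_params(name): a dict with "mtx" (3x3 intrinsics, pixels), "k1" (the pictures are not rectified: a ray, as slopes to the right and down, at radius r is drawn at 1 + k1 r^2 times it, then the intrinsics apply), "R" (3x3) and "t" (3): a world point X has camera coordinates R X + t. Camera axes: x right, y down, z forward; pixel columns grow to the right and rows downward; lengths in m; the calibration is good to about 2 mm. A picture is of the moment at which its call begins. camera_params takes no time and is no camera call.
- arm.job_done(): hands the job in; it is judged then, once.
Trained networks look in the newest picture that a camera, given by its name, has taken for a name from the list of things; names that differ only in an ending like _2 or _b are one class to them, and where a whole thing is asked for, a point or a joint stands for the part that bears it (a point fixed in the world has none). Each returns a list of dicts, best first, with "confidence" (0 to 1); they miss things now and then, are a little off and sometimes report something else, mostly with a low value. They report only what shows in the picture. A call takes as long as a camera call.
- spot_in(query, camera): "uv" ([column, row] in pixels, amid what is visible of it).
The state is a dict: "t": time; "q": joint angles; "qd": joint speeds; "joint_efforts": joint torques, N m; "eef_pos": TCP position; "ee_rot": TCP orientation; "force": force on the tool from outside, world axes, zero at the start; "moment": the same for the moment, N m; "width": finger opening in m; "gripper_force": force on a finger pad.
Only numpy, scipy, OpenCV 4.12 (cv2) and the standard library are available. Lean on these libraries where they do the work, as an engineer would, in place of code of your own. Each camera call takes 0.05 s, during which the arm holds its last target. There are 200 camera calls.

TASK

Get the breakfast tray ready: screw the orange lid onto the open blue jar while the jar stands in its rubber holder - feel for the start of the thread by turning the lid backward (counter-clockwise from above) on the neck until it drops a little, then turn it forward (clockwise) until it stops and sits fully down. Then stand the closed jar and the small jam pots (three or four, with coloured caps) upright on free spots of the wooden tray, so that none of them touches another or the dishes and cup already there, and leave those dishes and the cup where they are.

Things in the scene. Friction and masses are not known exactly. Their poses are not given: they have to be found in the camera images.
- jar: open blue ceramic jar, loose in the holder, 0.4 kg. Square body 58 x 58 mm (sides along its x and y, 82 mm over the corners), 60 mm tall; round neck 36 mm in diameter up to 95 mm. Origin: centre of its underside, z up. Closed it is 105 mm tall and can be lifted by its lid, which rises up to 2 mm before the jar comes along.
- jar_thread (a point): point on the jar's axis 71 mm above its underside, where the closed lid's origin lies. Four-start thread, 49 mm across. A lid that has dropped in at a thread start stands 2 to 4 mm above this point; turned forward (clockwise from above) it sinks 3 mm per radian until, after 55 to 75 degrees, its lugs meet stop ribs: it is home.
- jar_top (a point): centre of the neck's top, 95 mm above the jar's underside; the top 4 mm are tapered. A lid set on at a random angle rests 11 to 12 mm above home (16 if on the stop ribs). Turned backward (counter-clockwise) at most 80 degrees it drops 8 to 9 mm, into a thread start. Turned forward it meets the stop ribs and does not enter. Nothing outside shows the start.
- lid: orange round jar lid with twelve ribbed flats and a white disc on top, 60 mm across the flats, 34 mm tall, hollow below, with four lugs inside; lies open side down on the worktop. Origin: centre of its lower rim, z up. 60 g. It fits the neck with 1.5 mm play.
- jar_holder: fixed black rubber jar holder, 94 x 94 mm foot, 24 mm tall; its square pocket (62 mm wide, floor 5 mm above the worktop, 19 mm deep) keeps the jar from turning more than a few degrees. Origin: centre of its underside.
- tray: fixed wooden tray with a low rim. Inner floor 270 mm (its x axis) by 310 mm (its y axis), 8 mm above the worktop; rim 8 mm wide, 16 mm above the worktop. Origin: centre of its underside.
- pot_red: small closed jam pot of amber glass with a red cap and a pale band, round, straight-sided, 52 mm in diameter and 48 mm tall; stands loose on the worktop; origin: centre of its underside, z up. May be absent. 0.13 kg.
- pot_green: small closed jam pot of amber glass with a green cap and a pale band, round, straight-sided, 52 mm in diameter and 48 mm tall; stands loose on the worktop; origin: centre of its underside, z up. May be absent. 0.13 kg.
- pot_yellow: small closed jam pot of amber glass with a yellow cap and a pale band, round, straight-sided, 52 mm in diameter and 48 mm tall; stands loose on the worktop; origin: centre of its underside, z up. May be absent. 0.13 kg.
- pot_black: small closed jam pot of amber glass with a black cap and a pale band, round, straight-sided, 52 mm in diameter and 48 mm tall; stands loose on the worktop; origin: centre of its underside, z up. May be absent. 0.13 kg.
- dish_a: white sauce dish standing on the tray, 78 mm across, 19 mm tall; loose, 0.2 kg, to be left where it is; origin: centre of its underside.
- dish_b: white sauce dish standing on the tray, 74 mm across, 20 mm tall; loose, 0.2 kg, to be left where it is; origin: centre of its underside.
- wood_cup: pale wooden cup standing on the tray, 52 mm across, 53 mm tall; loose, 0.2 kg, to be left where it is; origin: centre of its underside.

How it is judged:
By the outcome, as a careful person would: the job done as asked, in the order asked, and still so for the second after the job is handed in, with the robot touching nothing.
Of pot_red, pot_green, pot_yellow, pot_black only 3 to 4 are there at a start; the rules pass over those that are not, and their reading is None.
At some moment in a run one of pot_red, pot_green, pot_yellow, pot_black may be knocked a few centimetres aside while the robot is not near it.
It also fails if it takes over 208 s, if anything falls off the work surface, if the arm or the gripper's body presses on something with over 40 N, if the wrist force passes 120 N, or if a joint passes its speed limit or range.

## Working session

There is one attempt and no reset: what is moved stays moved. The work goes in short steps, Python scripts to look and compute and a shell command to move; the robot and the scene stay as the last step left them, time stands still between calls to the robot, and variables do not carry over. Pictures are saved under pics/ and viewed, at most 14 in all, crops included, and the job is handed in when it is done.

```bash
ls; mkdir -p pics; python3 - <<'E'
from station import arm, grab_frame, camera_params, spot_in
import cv2
for n in ("top","side"):
    p,d=grab_frame(n); cv2.imwrite(f"pics/{n}0.png",p)
    c=camera_params(n); print(n,c)
s=arm.get_state(); print(s['t'],s['eef_pos'],s['ee_rot'],s['width'])
E
```

```text
pics
top {'mtx': array([[368.22583617,   0.        , 325.64158244],
       [  0.        , 368.22583617, 203.03189458],
       [  0.        ,   0.        ,   1.        ]]), 'k1': -0.08631013995861274, 'R': array([[ 7.57312806e-03, -9.99969433e-01,  1.94460200e-03],
       [-9.88865877e-01, -7.77802543e-03, -1.48606121e-01],
       [ 1.48616704e-01, -7.97537378e-04, -9.88894554e-01]]), 't': array([-0.03675785,  0.46578517,  0.88990709])}
side {'mtx': array([[472.20556703,   0.        , 324.43959023],
       [  0.        , 472.20556703, 193.98163974],
       [  0.        ,   0.        ,   1.        ]]), 'k1': -0.04087362170620306, 'R': array([[ 0.93483834, -0.35502141, -0.00608848],
       [-0.24416458, -0.63029275, -0.73696316],
       [ 0.25780017,  0.69042801, -0.67590549]]), 't': array([-0.43783361,  0.17410247,  1.20272018])}
0.1 [0.18568353 0.64853603 0.22574989] [ 3.14019461e+00 -1.30103073e-04 -2.78916783e-01] 0.08773191745199523
```

View pics/top0.png

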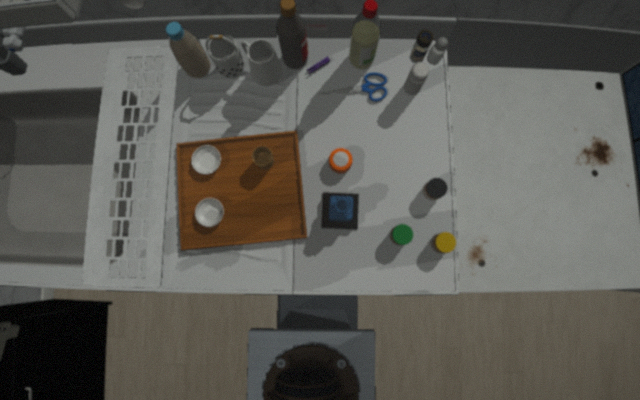

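View pics/side0.png

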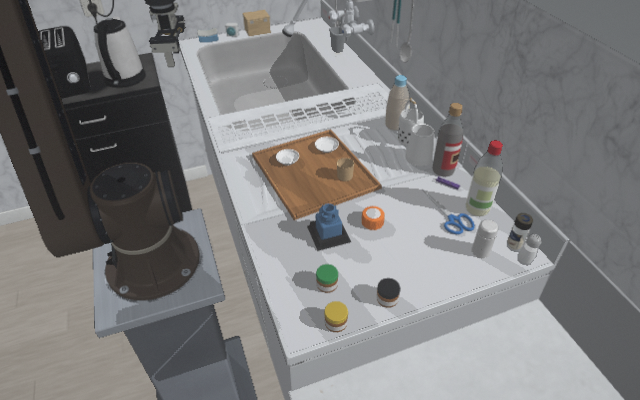

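```bash
cat > h.py <<'E'
from station import arm, grab_frame, camera_params, spot_in
import cv2, numpy as np
def rays(n,uv):
    c=camera_params(n); x=cv2.undistortPoints(np.array(uv,float).reshape(-1,1,2),c['mtx'],np.array([c['k1'],0,0,0.])).reshape(-1,2)
    return np.c_[x,np.ones(len(x))],c
def at_z(n,uv,z):
    r,c=rays(n,uv); o=-c['R'].T@c['t']; d=r@c['R']; return o+d*((z-o[2])/d[:,2])[:,None]
def cloud(n,d):
    v,u=np.mgrid[:400,:640]; r,c=rays(n,np.stack([u,v],-1)); return ((r*d.reshape(-1,1)-c['t'])@c['R']).reshape(400,640,3)
def proj(n,X):
    c=camera_params(n); p=c['R']@np.array(X,float)+c['t']; s=p[:2]/p[2]; s=s*(1+c['k1']*(s@s)); return c['mtx'][:2,:2]@s+c['mtx'][:2,2]
H=dict(lid=.034,jar=.1,pot_red=.048,pot_green=.048,pot_yellow=.048,pot_black=.048,dish_a=.019,dish_b=.02,wood_cup=.061)
def top_of(P,x,y,h,r=.05,tol=.006):
    m=(np.hypot(P[...,0]-x,P[...,1]-y)<r)&(abs(P[...,2]-h)<tol); q=P[m]
    if len(q)<5: return None
    return np.r_[(q[:,:2].max(0)+q[:,:2].min(0))/2,q.mean(0),np.ptp(q[:,:2],axis=0),len(q)].round(4)
E
python3 - <<'E'
from h import *
Pc={}
for n in ("top","side"):
    p,d=grab_frame(n); Pc[n]=cloud(n,d)
H2=dict(H,jar=.1,dish_a=.027,dish_b=.028)
for k,h in H2.items():
    for n in ("top","side"):
        for s in spot_in(k,n)[:3 if 'dish' in k else 2]:
            if s['confidence']<.3: continue
            X=at_z(n,[s['uv']],h)[0]; print(k,n,round(s['confidence'],2),np.round(s['uv']),X[:2].round(4),top_of(Pc[n],*X[:2],h))
for k in('tray','jar_holder','jar_top'):
    for n in("top","side"):
        for s in spot_in(k,n)[:1]: print(k,n,s, at_z(n,[s['uv']],.012 if k!='jar_top' else .1)[0])
P=Pc['top']
# tray rim, holder
w=P[...,2]; 
for nm,c,r,zz in(('tray',(206,190),None,(.013,.02)),):
    m=np.zeros(w.shape,bool); m[125:260,170:312]=1; m&=(w>zz[0])&(w<zz[1]); q=P[m][:,:2].astype(np.float32); print(nm,cv2.minAreaRect(q),len(q))
m=np.zeros(w.shape,bool); m[190:232,318:362]=1; m1=m&(w>.018)&(w<.03); print('holder',cv2.minAreaRect(P[m1][:,:2].astype(np.float32)))
m1=m&(w>.05)&(w<.07); print('jarbody',cv2.minAreaRect(P[m1][:,:2].astype(np.float32)),P[m1].mean(0))
m1=m&(w>.088)&(w<.11); print('neck',cv2.minAreaRect(P[m1][:,:2].astype(np.float32)),P[m1].mean(0))
E
```

```text
lid top 0.73 [342. 167.] [ 0.5604 -0.074 ] [ 5.800e-01 -7.050e-02  5.792e-01 -6.950e-02  3.400e-02  6.000e-02
  5.930e-02  4.270e+02]
lid side 0.68 [370. 219.] [ 0.5669 -0.0887] [ 5.815e-01 -7.200e-02  5.803e-01 -7.540e-02  3.500e-02  5.930e-02
  6.000e-02  2.940e+02]
lid side 0.6 [326. 239.] [ 0.4306 -0.1134] [ 4.447e-01 -9.130e-02  4.445e-01 -9.610e-02  3.380e-02  6.520e-02
  4.720e-02  7.700e+01]
jar top 0.77 [341. 209.] [ 0.4416 -0.069 ] [ 4.479e-01 -6.680e-02  4.494e-01 -6.910e-02  9.880e-02  3.730e-02
  3.740e-02  8.700e+01]
jar top 0.41 [263. 157.] [0.5661 0.1176] None
jar side 0.55 [330. 220.] [ 0.4398 -0.1137] [ 4.484e-01 -7.990e-02  4.481e-01 -8.130e-02  9.910e-02  3.890e-02
  3.140e-02  5.600e+01]
pot_red top 0.54 [402. 234.] [ 0.3879 -0.2225] [ 3.900e-01 -2.228e-01  3.890e-01 -2.224e-01  4.810e-02  5.170e-02
  5.220e-02  3.580e+02]
pot_red top 0.41 [340. 209.] [ 0.4497 -0.0697] [ 4.229e-01 -6.750e-02  4.222e-01 -7.010e-02  4.960e-02  2.500e-03
  5.170e-02  1.200e+01]
pot_green top 0.66 [403. 237.] [ 0.3823 -0.2229] [ 3.900e-01 -2.228e-01  3.890e-01 -2.224e-01  4.810e-02  
[... 2461 characters left out ...]
3, 211.7], 'confidence': 0.79} [ 0.43617075 -0.06966583  0.1       ]
jar_top side {'uv': [327.0, 220.7], 'confidence': 0.79} [ 0.43277007 -0.11325831  0.1       ]
tray ((0.5052525997161865, 0.19258354604244232), (0.28734901547431946, 0.3264526128768921), 6.308023452758789) 2225
holder ((0.4509134590625763, -0.0695425420999527), (0.08206411451101303, 0.08238984644412994), 88.41450500488281)
jarbody ((0.45064079761505127, -0.06948048621416092), (0.05927267670631409, 0.0563790388405323), 0.03989434242248535) [ 0.4444746  -0.06761255  0.06301882]
neck ((0.44999608397483826, -0.07045796513557434), (0.04541132599115372, 0.04492425546050072), 1.033678412437439) [ 0.44868795 -0.06940828  0.09449473]
```

```bash
cat >> h.py <<'E'
def go(x,y,z,yaw):
    s=arm.get_state(); p=s['eef_pos']; w=s['ee_rot'][2]; d=np.array([x,y,z])-p
    c,n=np.cos(w),np.sin(w); dy=(yaw-w+np.pi)%(2*np.pi)-np.pi
    print('tool mm',(1e3*np.array([d[0]*c+d[1]*n,d[0]*n-d[1]*c,-d[2]])).round(1),'wz',round(-dy,3),'| t',round(s['t'],2),'q',np.round(s['q'],2),'rot',np.round(s['ee_rot'],3))
E
python3 - <<'E'
from h import *
go(.5805,-.071,.13,-.7)
E
```

```text
tool mm [577.6 583.5  96.6] wz 0.421 | t 1.4 q [ 1.58  0.36  0.01  0.   -1.22 -0.29] rot [-3.142 -0.    -0.279]
```

```bash
python3 -m jog '[[[578,584,97,0,0,0.42,86],[578,584,97,0,0,0.42,86],[578,584,97,0,0,0.42,86],[578,584,97,0,0,0.42,86],[578,584,97,0,0,0.42,86],[578,584,97,0,0,0.42,86],[578,584,97,0,0,0.42,86],[578,584,97,0,0,0.42,86],[578,584,97,0,0,0.42,86],[578,584,97,0,0,0.42,86],[578,584,97,0,0,0.42,86],[578,584,97,0,0,0.42,86],[578,584,97,0,0,0.42,86],[578,584,97,0,0,0.42,86],[578,584,97,0,0,0.42,86],[578,584,97,0,0,0.42,86],[578,584,97,0,0,0.42,86],[578,584,97,0,0,0.42,86]]]' 30
python3 - <<'E'
from h import *
go(.5805,-.071,.008,-.7)
p,d=grab_frame("side"); cv2.imwrite("pics/s1.png",p[120:340,220:480])
E
```

```text
t: 3.65
eef_pos: [0.5807, -0.0706, 0.1301]
ee_rot: [-3.141, -0.0, -0.697]
force: [0.6, -1.0, -0.9]
width: 0.0859
gripper_force: 0.0
tool mm [1.000e-01 5.000e-01 1.221e+02] wz 0.003 | t 3.65 q [ 0.21  0.29 -0.32 -0.   -0.96  0.66] rot [-3.141 -0.    -0.697]
```

```bash
python3 -m jog '[[[0,0,60,0,0,0,86],[0,0,100,0,0,0,86],[0,0,122,0,0,0,86],[0,0,122,0,0,0,86],[0,0,122,0,0,0,50],[0,0,122,0,0,0,50],[0,0,122,0,0,0,50],[0,0,122,0,0,0,50],[0,0,122,0,0,0,50]]]' 30
python3 - <<'E'
from h import *
go(.45,-.0695,.11,-.7)
E
```

```text
t: 4.82
eef_pos: [0.5814, -0.0715, 0.0086]
ee_rot: [-3.14, -0.001, -0.698]
force: [-1.2, 1.3, 7.9]
width: 0.0609
gripper_force: 30.0
tool mm [-101.9   83.  -101.4] wz 0.002 | t 4.83 q [ 0.21  0.44 -0.44  0.   -0.69  0.66] rot [-3.14e+00 -1.00e-03 -6.98e-01]
```

```bash
python3 -m jog '[[[0,0,-60,0,0,0,50],[0,0,-120,0,0,0,50],[0,0,-125,0,0,0,50],[-50,40,-125,0,0,0,50],[-102,83,-125,0,0,0,50],[-102,83,-125,0,0,0,50],[-102,83,-125,0,0,0,50],[-102,83,-125,0,0,0,50]]]' 30
python3 - <<'E'
from h import *
go(.45,-.0695,.11,-.7); s=arm.get_state(); print(s['width'])
p,d=grab_frame("side"); cv2.imwrite("pics/s2.png",cv2.resize(p[150:300,240:440],None,fx=3,fy=3))
P=cloud("side",d); m=(abs(P[...,0]-.45)<.05)&(abs(P[...,1]+.07)<.05)&(P[...,2]<.104)&(P[...,2]>.085); q=P[m]; print(len(q),q.mean(0),q.min(0),q.max(0))
E
```

```text
t: 5.82
eef_pos: [0.4504, -0.0694, 0.1326]
ee_rot: [-3.141, -0.0, -0.699]
force: [0.8, 0.4, -0.6]
width: 0.0609
gripper_force: 30.0
tool mm [-0.2  0.3 22.6] wz 0.001 | t 5.83 q [ 0.28  0.08 -0.59  0.   -0.9   0.59] rot [-3.141 -0.    -0.699]
0.06087516537882602
139 [ 0.44944342 -0.08077263  0.09250895] [ 0.42896479 -0.09486636  0.08517171] [ 0.47479952 -0.05372981  0.10285776]
```

View pics/s2.png

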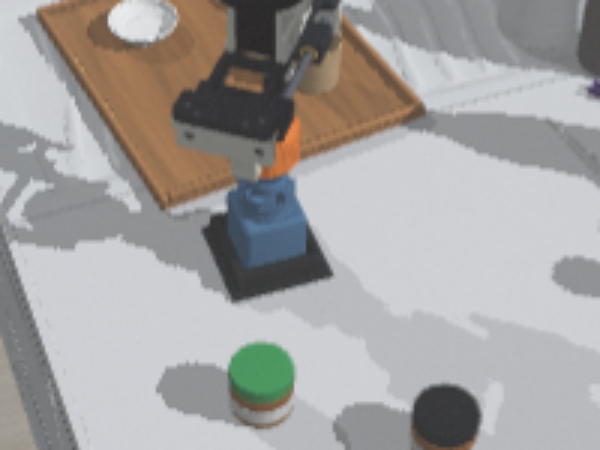

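```bash
python3 -m jog '[[[0,0,12,0,0,0,50],[0,0,22,0,0,0,50],[0,0,28,0,0,0,50],[0,0,32,0,0,0,50],[0,0,34,0,0,0,50],[0,0,34,0,0,0,50]]]' 30; python3 -m jog '[[[0,0,2,0,0,0,50],[0,0,3,0,0,0,50],[0,0,4,0,0,0,50],[0,0,4,0,0,0,50]]]' 30
```

```text
t: 6.62
eef_pos: [0.4495, -0.0696, 0.0986]
ee_rot: [-3.141, -0.0, -0.699]
force: [0.8, -1.0, 1.0]
width: 0.0607
gripper_force: 30.0
t: 7.12
eef_pos: [0.4507, -0.0696, 0.0958]
ee_rot: [-3.14, -0.002, -0.698]
force: [1.8, -2.2, 10.5]
width: 0.0606
gripper_force: 30.0
```

```bash
for i in 1; do python3 -m jog '[[[0,0,1.5,0,0,0,50],[0,0,1.5,0,0,-0.07,50],[0,0,1.5,0,0,-0.14,50],[0,0,1.5,0,0,-0.14,50]]]' 45;  python3 -m jog '[[[0,0,0,0,0,-0.07,50],[0,0,0,0,0,-0.14,50],[0,0,0,0,0,-0.14,50]]]' ; python3 -m jog '[[[0,0,0,0,0,-0.07,50],[0,0,0,0,0,-0.14,50],[0,0,0,0,0,-0.14,50]]]'; done | grep -v -e width
```

```text
t: 7.62
eef_pos: [0.4516, -0.0696, 0.0956]
ee_rot: [-3.139, -0.004, -0.556]
force: [-1.2, -1.7, 21.5]
gripper_force: 45.0
t: 8.0
eef_pos: [0.4519, -0.0694, 0.0956]
ee_rot: [-3.14, -0.005, -0.416]
force: [-0.5, -0.8, 21.3]
gripper_force: 45.0
t: 8.38
eef_pos: [0.4519, -0.0694, 0.0956]
ee_rot: [-3.14, -0.005, -0.276]
force: [-0.2, -0.1, 21.2]
gripper_force: 45.0
```

```bash
for i in 1; do python3 -m jog '[[[0,0,0,0,0,-0.07,50],[0,0,0,0,0,-0.14,50],[0,0,0,0,0,-0.14,50]]]';  python3 -m jog '[[[0,0,0,0,0,-0.07,50],[0,0,0,0,0,-0.14,50],[0,0,0,0,0,-0.14,50]]]' ; python3 -m jog '[[[0,0,0,0,0,-0.07,50],[0,0,0,0,0,-0.14,50],[0,0,0,0,0,-0.14,50]]]'; done | grep -v -e width
```

```text
t: 8.75
eef_pos: [0.452, -0.0693, 0.0956]
ee_rot: [-3.141, -0.006, -0.136]
force: [-0.4, -0.0, 20.7]
gripper_force: 45.0
t: 9.12
eef_pos: [0.452, -0.0693, 0.0956]
ee_rot: [3.142, -0.005, 0.004]
force: [-0.3, -0.2, 21.4]
gripper_force: 45.0
t: 9.5
eef_pos: [0.4515, -0.0699, 0.0949]
ee_rot: [3.14, -0.004, 0.144]
force: [3.9, -4.6, 12.3]
gripper_force: 45.0
```

```bash
python3 -m jog '[[[0,0,1.5,0,0,0,50],[0,0,2,0,0,0,50],[0,0,2,0,0,0,50]]]'|grep -v width; python3 -m jog '[[[0,0,0,0,0,-0.05,50],[0,0,0,0,0,-0.05,50]]]' | grep -v -e width
```

```text
t: 9.88
eef_pos: [0.4523, -0.0699, 0.0942]
ee_rot: [3.14, -0.006, 0.144]
force: [-1.1, -2.7, 26.1]
gripper_force: 45.0
t: 10.12
eef_pos: [0.4494, -0.0696, 0.0915]
ee_rot: [3.142, -0.001, 0.191]
force: [2.5, -2.6, 0.8]
gripper_force: 45.0
```

```bash
python3 -m jog '[[[0,0,1.5,0,0,0,50],[0,0,3,0,0,0,50],[0,0,4,0,0,0,50],[0,0,5,0,0,0,50],[0,0,5,0,0,0,50]]]'|grep -v width
```

```text
t: 10.75
eef_pos: [0.4503, -0.07, 0.0874]
ee_rot: [3.14, -0.001, 0.192]
force: [-0.5, -5.6, 16.7]
gripper_force: 45.0
```

```bash
(python3 -m jog '[[[0,0,0.2,0,0,0.1,50],[0,0,0.6,0,0,0.2,50],[0,0,0.9,0,0,0.3,50],[0,0,1.2,0,0,0.4,50],[0,0,1.5,0,0,0.5,50],[0,0,1.5,0,0,0.5,50]]]'; python3 -m jog '[[[0,0,0.3,0,0,0.1,50],[0,0,0.6,0,0,0.2,50],[0,0,0.9,0,0,0.3,50],[0,0,1,0,0,0.35,50],[0,0,1,0,0,0.35,50]]]'; python3 - <<'E'
from h import *
print(arm.get_state()['moment'])
E
)|grep -v width
```

```text
t: 11.5
eef_pos: [0.4511, -0.0692, 0.0859]
ee_rot: [-3.14, -0.003, -0.31]
force: [0.8, -1.2, 13.9]
gripper_force: 45.0
t: 12.12
eef_pos: [0.4508, -0.069, 0.0848]
ee_rot: [-3.139, -0.002, -0.659]
force: [-0.8, 1.2, 14.3]
gripper_force: 45.0
[ 0.5260465  -0.09702116 -0.15383382]
```

```bash
for k in 1 2 3; do python3 -m jog '[[[0,0,0.2,0,0,0.06,50],[0,0,0.3,0,0,0.12,50],[0,0,0.3,0,0,0.12,50],[0,0,0.3,0,0,0.12,50]]]'; python3 - <<'E'
from h import *
print(arm.get_state()['moment'])
E
done|grep -v width
```

```text
t: 12.62
eef_pos: [0.4509, -0.069, 0.0844]
ee_rot: [-3.139, -0.002, -0.779]
force: [0.9, 1.2, 14.6]
gripper_force: 45.0
[ 0.41300283 -0.26918704 -0.17282012]
t: 13.12
eef_pos: [0.4515, -0.0698, 0.0844]
ee_rot: [-3.139, -0.003, -0.896]
force: [3.7, -5.5, 11.8]
gripper_force: 45.0
[-2.22437476 -1.35327295  0.54109753]
t: 13.62
eef_pos: [0.4521, -0.0685, 0.0843]
ee_rot: [-3.137, -0.002, -1.015]
force: [1.6, 3.9, 13.6]
gripper_force: 45.0
[ 1.42531647 -0.74353733  1.59042481]
```

```bash
for k in 1 2; do python3 -m jog '[[[0,0,0,0,0,0.05,50],[0,0,0,0,0,0.08,50],[0,0,0,0,0,0.08,50],[0,0,0,0,0,0.08,50]]]' 60; python3 - <<'E'
from h import *
print(arm.get_state()['moment'])
E
done|grep -v width
```

```text
t: 14.12
eef_pos: [0.452, -0.068, 0.0842]
ee_rot: [-3.137, -0.001, -1.094]
force: [1.2, 8.0, 14.2]
gripper_force: 60.0
[ 2.98836734 -0.31236674  2.07494509]
t: 14.62
eef_pos: [0.4521, -0.0676, 0.0842]
ee_rot: [-3.136, -0.0, -1.175]
force: [0.6, 11.1, 13.2]
gripper_force: 59.4
[ 4.03209856 -0.24592366  1.65045035]
```

```bash
python3 -m jog '[[[0,0,-1,0,0,0,86],[0,0,-1,0,0,0,86],[0,0,-1,0,0,0,86],[0,0,-1,0,0,0,86],[0,0,-60,0,0,0,86],[0,0,-100,0,0,0,86],[-60,0,-100,0,0,0,86],[-60,0,-100,0,0,0,86],[-60,0,-100,0,0,0,86]]]' 30|grep -v width
python3 - <<'E'
from h import *
go(.39,-.25,.15,-.7)
p,d=grab_frame("side");cv2.imwrite("pics/s3.png",cv2.resize(p[150:350,240:440],None,fx=3,fy=3)); P=cloud("side",d); print(top_of(P,.45,-.07,.11))
p,d=grab_frame("top");P=cloud("top",d); print(top_of(P,.45,-.07,.11))
for k,x,y in (('g',.3893,-.2235),('y',.3696,-.331),('b',.506,-.3135)): print(k,top_of(P,x,y,.048,.08))
E
```

```text
t: 15.75
eef_pos: [0.4262, -0.014, 0.1826]
ee_rot: [3.141, -0.0, -1.178]
force: [-0.1, -1.3, 1.0]
gripper_force: 0.0
tool mm [204.2 123.8  32.6] wz -0.478 | t 15.75 q [ 0.43 -0.03 -0.57  0.   -1.03 -0.04] rot [ 3.141 -0.    -1.178]
[ 4.518e-01 -7.350e-02  4.511e-01 -7.560e-02  1.110e-01  6.020e-02
  6.020e-02  3.490e+02]
[ 4.473e-01 -7.900e-02  4.430e-01 -8.210e-02  1.102e-01  5.340e-02
  3.940e-02  2.480e+02]
g [ 3.901e-01 -2.229e-01  3.893e-01 -2.223e-01  4.820e-02  5.190e-02
  5.250e-02  3.570e+02]
y [ 3.696e-01 -3.296e-01  3.696e-01 -3.285e-01  4.800e-02  4.950e-02
  5.340e-02  3.630e+02]
b [ 5.054e-01 -3.121e-01  5.051e-01 -3.113e-01  4.790e-02  5.120e-02
  5.280e-02  3.390e+02]
```

View pics/s3.png

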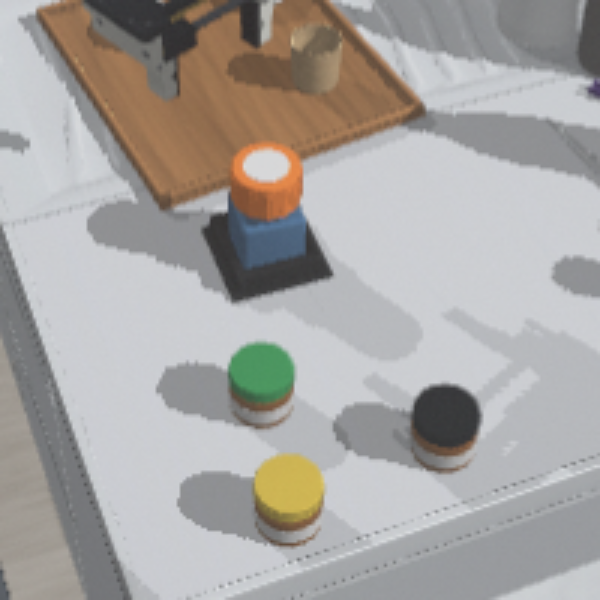

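```bash
python3 - <<'E'
from h import *
go(.39,-.223,.022,-1.46)
E
```

```text
tool mm [178.7 113.  160.3] wz 0.281 | t 15.85 q [ 0.43 -0.03 -0.57  0.   -1.03 -0.04] rot [ 3.141 -0.    -1.179]
```

```bash
python3 -m jog '[[[179,113,0,0,0,0.28,80],[179,113,0,0,0,0.28,80],[179,113,0,0,0,0.28,80],[179,113,0,0,0,0.28,80],[179,113,10,0,0,0.28,80],[179,113,100,0,0,0.28,80],[179,113,130,0,0,0.28,80],[179,113,160,0,0,0.28,80],[179,113,160,0,0,0.28,80],[179,113,160,0,0,0.28,80],[179,113,160,0,0,0.28,40],[179,113,160,0,0,0.28,40],[179,113,160,0,0,0.28,40],[179,113,160,0,0,0.28,40],[179,113,160,0,0,0.28,40]]]' 20
python3 - <<'E'
from h import *
go(.408,.162,.030,-1.46)
E
```

```text
t: 17.73
eef_pos: [0.3905, -0.2227, 0.0232]
ee_rot: [-3.141, -0.0, -1.459]
force: [-1.3, 1.4, 5.9]
width: 0.0519
gripper_force: 20.0
tool mm [-380.3  -60.5   -6.8] wz 0.001 | t 17.73 q [-0.08  0.24 -0.73  0.   -0.6   0.19] rot [-3.141 -0.    -1.459]
```

```bash
python3 -m jog '[[[0,0,-60,0,0,0,40],[0,0,-120,0,0,0,40],[0,0,-160,0,0,0,40],[-60,-30,-165,0,0,0,40],[-120,-60,-165,0,0,0,40],[-186,-72,-165,0,0,0,40],[-245,-72,-165,0,0,0,40],[-300,-68,-165,0,0,0,40],[-380,-61,-165,0,0,0,40],[-380,-61,-165,0,0,0,40],[-380,-61,-110,0,0,0,40],[-380,-61,-50,0,0,0,40],[-380,-61,-20,0,0,0,40],[-380,-61,-12,0,0,0,40],[-380,-61,-9,0,0,0,40],[-380,-61,-9,0,0,0,40]]]' 20
```

```text
t: 19.73
eef_pos: [0.4091, 0.1624, 0.0327]
ee_rot: [-3.14, 0.001, -1.459]
force: [-0.3, -0.7, -1.6]
width: 0.0517
gripper_force: 20.0
```

```bash
python3 -m jog '[[[0,0,1.5,0,0,0,40],[0,0,1.5,0,0,0,40],[0,0,1.5,0,0,0,68],[0,0,1.5,0,0,0,68],[0,0,1.5,0,0,0,68],[0,0,-60,0,0,0,68],[0,0,-120,0,0,0,68],[0,0,-150,0,0,0,68],[0,0,-150,0,0,0,68]]]' 20
python3 - <<'E'
from h import *
go(.3696,-.330,.022,-1.46)
p,d=grab_frame("top");P=cloud("top",d)
for k,x,y in (('g',.409,.162),('y',.3696,-.331),('b',.506,-.3135)): print(k,top_of(P,x,y,.056 if k=='g' else .048,.07))
E
```

```text
t: 20.85
eef_pos: [0.4095, 0.1627, 0.1841]
ee_rot: [-3.137, 0.003, -1.459]
force: [-0.7, 0.2, -0.6]
width: 0.0682
gripper_force: 0.0
tool mm [485.2  94.9 162.1] wz 0.001 | t 20.85 q [ 0.83 -0.01 -0.54  0.   -1.03 -0.72] rot [-3.137e+00  3.000e-03 -1.459e+00]
g [4.087e-01 1.570e-01 4.097e-01 1.579e-01 5.640e-02 5.160e-02 3.980e-02
 2.810e+02]
y [ 3.696e-01 -3.296e-01  3.695e-01 -3.285e-01  4.810e-02  4.950e-02
  5.300e-02  3.610e+02]
b [ 5.053e-01 -3.124e-01  5.052e-01 -3.112e-01  4.770e-02  5.110e-02
  5.410e-02  3.410e+02]
```

```bash
python3 -m jog '[[[62,0,0,0,0,0,80],[124,0,0,0,0,0,80],[186,0,0,0,0,0,80],[262,0,0,0,0,0,80],[262,0,0,0,0,0,80],[485,95,0,0,0,0,80],[485,95,0,0,0,0,80],[485,95,0,0,0,0,80],[485,95,0,0,0,0,80],[485,95,0,0,0,0,80],[485,95,50,0,0,0,80],[485,95,110,0,0,0,80],[485,95,140,0,0,0,80],[485,95,162,0,0,0,80],[485,95,162,0,0,0,80],[485,95,162,0,0,0,40],[485,95,162,0,0,0,40],[485,95,162,0,0,0,40],[485,95,162,0,0,0,40],[485,95,162,0,0,0,40]]]' 20
python3 - <<'E'
from h import *
go(.423,.068,.030,-1.46)
E
```

```text
t: 23.4
eef_pos: [0.369, -0.3311, 0.0205]
ee_rot: [-3.14, -0.001, -1.459]
force: [0.7, 1.7, 6.4]
width: 0.0517
gripper_force: 20.0
tool mm [-390.5  -98.3   -9.5] wz 0.001 | t 23.4 q [-0.33  0.31 -0.63  0.   -0.63  0.45] rot [-3.140e+00 -1.000e-03 -1.459e+00]
```

```bash
python3 -m jog '[[[0,0,-60,0,0,0,40],[0,0,-120,0,0,0,40],[0,0,-165,0,0,0,40],[-222,-96,-165,0,0,0,40],[-222,-96,-165,0,0,0,40],[-222,-96,-165,0,0,0,40],[-222,-96,-165,0,0,0,40],[-280,-98,-165,0,0,0,40],[-340,-98,-165,0,0,0,40],[-390,-98,-165,0,0,0,40],[-390,-98,-165,0,0,0,40],[-390,-98,-110,0,0,0,40],[-390,-98,-50,0,0,0,40],[-390,-98,-22,0,0,0,40],[-390,-98,-13,0,0,0,40],[-390,-98,-10,0,0,0,40],[-390,-98,-8.5,0,0,0,40],[-390,-98,-8.5,0,0,0,40]]]' 20
```

```text
t: 25.65
eef_pos: [0.4226, 0.068, 0.029]
ee_rot: [-3.14, 0.001, -1.459]
force: [-0.5, 0.1, -1.4]
width: 0.0519
gripper_force: 20.0
```

```bash
python3 -m jog '[[[0,0,0.5,0,0,0,68],[0,0,0.5,0,0,0,68],[0,0,0.5,0,0,0,68],[0,0,-60,0,0,0,68],[0,0,-120,0,0,0,68],[0,0,-150,0,0,0,68],[0,0,-150,0,0,0,68]]]' 20
python3 - <<'E'
from h import *
go(.506,-.313,.022,-1.46)
p,d=grab_frame("top");P=cloud("top",d)
for k,x,y in (('g',.409,.162),('y',.423,.068),('b',.506,-.3135)): print(k,top_of(P,x,y,.048 if k=='b' else .056,.045 if k!='b' else .07))
E
```

```text
t: 26.52
eef_pos: [0.4234, 0.0685, 0.1807]
ee_rot: [-3.136, 0.002, -1.458]
force: [-0.4, -0.3, -0.7]
width: 0.0677
gripper_force: 0.0
tool mm [388.4 -39.3 158.7] wz 0.002 | t 26.52 q [ 0.62 -0.02 -0.57  0.   -1.02 -0.51] rot [-3.136e+00  2.000e-03 -1.458e+00]
g [3.985e-01 1.620e-01 3.988e-01 1.647e-01 5.650e-02 3.130e-02 4.710e-02
 1.760e+02]
y [4.226e-01 6.790e-02 4.183e-01 6.170e-02 5.650e-02 3.500e-02 4.830e-02
 8.500e+01]
b [ 5.052e-01 -3.116e-01  5.054e-01 -3.114e-01  4.770e-02  5.090e-02
  5.250e-02  3.350e+02]
```

```bash
python3 -m jog '[[[388,-39,0,0,0,0,80],[388,-39,0,0,0,0,80],[388,-39,0,0,0,0,80],[388,-39,0,0,0,0,80],[388,-39,0,0,0,0,80],[388,-39,0,0,0,0,80],[388,-39,0,0,0,0,80],[388,-39,50,0,0,0,80],[388,-39,110,0,0,0,80],[388,-39,140,0,0,0,80],[388,-39,159,0,0,0,80],[388,-39,159,0,0,0,80],[388,-39,159,0,0,0,40],[388,-39,159,0,0,0,40],[388,-39,159,0,0,0,40],[388,-39,159,0,0,0,40],[388,-39,159,0,0,0,40]]]' 20
python3 - <<'E'
from h import *
go(.530,.195,.030,-1.46)
E
```

```text
t: 28.7
eef_pos: [0.505, -0.3137, 0.0201]
ee_rot: [-3.14, -0.001, -1.458]
force: [-0.1, 0.9, 5.6]
width: 0.0511
gripper_force: 20.0
tool mm [-502.7  -81.9   -9.9] wz 0.002 | t 28.7 q [-0.23  0.44 -0.41  0.   -0.73  0.34] rot [-3.140e+00 -1.000e-03 -1.458e+00]
```

```bash
python3 -m jog '[[[0,0,-60,0,0,0,40],[0,0,-120,0,0,0,40],[0,0,-165,0,0,0,40],[-503,-82,-165,0,0,0,40],[-503,-82,-165,0,0,0,40],[-503,-82,-165,0,0,0,40],[-503,-82,-165,0,0,0,40],[-503,-82,-165,0,0,0,40],[-503,-82,-165,0,0,0,40],[-503,-82,-165,0,0,0,40],[-503,-82,-165,0,0,0,40],[-503,-82,-165,0,0,0,40],[-503,-82,-165,0,0,0,40],[-503,-82,-110,0,0,0,40],[-503,-82,-50,0,0,0,40],[-503,-82,-22,0,0,0,40],[-503,-82,-13,0,0,0,40],[-503,-82,-10,0,0,0,40],[-503,-82,-8.5,0,0,0,40],[-503,-82,-8.5,0,0,0,40]]]' 20
```

```text
t: 31.2
eef_pos: [0.53, 0.1958, 0.0288]
ee_rot: [-3.14, 0.001, -1.459]
force: [0.4, 0.0, -1.3]
width: 0.0515
gripper_force: 20.0
```

```bash
python3 -m jog '[[[0,0,0.5,0,0,0,68],[0,0,0.5,0,0,0,68],[0,0,0.5,0,0,0,68],[0,0,-60,0,0,0,68],[0,0,-120,0,0,0,68],[0,0,-160,0,0,0,68],[0,0,-160,0,0,0,68]]]' 20
python3 - <<'E'
from h import *
go(.4515,-.071,.084,-1.2)
for n in("top","side"):
  p,d=grab_frame(n); P=cloud(n,d)
  for k,x,y,h in (('g',.409,.162,.056),('y',.423,.068,.056),('b',.53,.195,.056),('jar',.45,-.07,.11)): print(n,k,top_of(P,x,y,h,.045))
cv2.imwrite("pics/s4.png",p)
E
```

```text
t: 32.08
eef_pos: [0.5312, 0.1967, 0.1917]
ee_rot: [-3.135, 0.003, -1.458]
force: [-0.2, 0.2, -0.7]
width: 0.0682
gripper_force: 0.0
tool mm [257.  109.2 107.7] wz -0.258 | t 32.08 q [ 0.7   0.2  -0.29  0.   -1.07 -0.59] rot [-3.135e+00  3.000e-03 -1.458e+00]
top g [4.015e-01 1.595e-01 4.020e-01 1.596e-01 5.640e-02 5.150e-02 4.750e-02
 3.380e+02]
top y [4.207e-01 6.940e-02 4.207e-01 6.910e-02 5.620e-02 4.910e-02 5.150e-02
 3.400e+02]
top b [5.272e-01 1.887e-01 5.272e-01 1.901e-01 5.610e-02 5.100e-02 4.090e-02
 2.760e+02]
top jar [ 4.498e-01 -6.990e-02  4.499e-01 -7.020e-02  1.103e-01  5.850e-02
  5.800e-02  5.350e+02]
side g [4.015e-01 1.583e-01 4.008e-01 1.561e-01 5.670e-02 5.010e-02 5.460e-02
 1.840e+02]
side y [4.214e-01 6.820e-02 4.208e-01 6.530e-02 5.670e-02 5.030e-02 5.760e-02
 2.090e+02]
side b [5.274e-01 1.919e-01 5.275e-01 1.917e-01 5.650e-02 5.070e-02 5.370e-02
 1.630e+02]
side jar [ 4.522e-01 -7.350e-02  4.509e-01 -7.540e-02  1.112e-01  6.010e-02
  6.040e-02  3.460e+02]
```

View pics/s4.png

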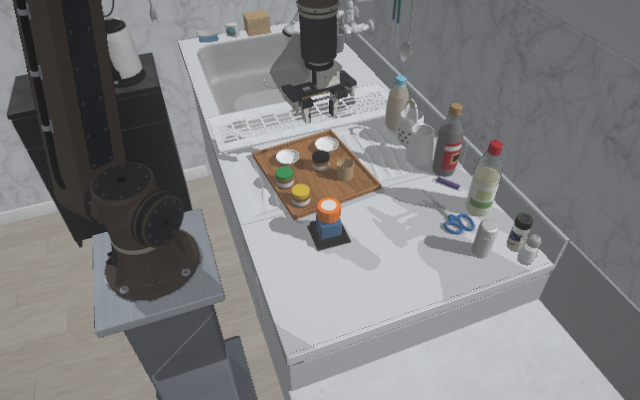

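```bash
python3 - <<'E'
from h import *
go(.403,.160,.031,-1.46)
E
```

```text
tool mm [ 21.2 129.3 156.7] wz 0.001 | t 32.17 q [ 0.7   0.21 -0.29 -0.   -1.07 -0.59] rot [-3.141e+00  1.000e-03 -1.459e+00]
```

```bash
python3 -m jog '[[[21,129,0,0,0,0,80],[21,129,0,0,0,0,80],[21,129,0,0,0,0,80],[21,129,60,0,0,0,80],[21,129,110,0,0,0,80],[21,129,140,0,0,0,80],[21,129,156,0,0,0,80],[21,129,156,0,0,0,80],[21,129,156,0,0,0,40],[21,129,156,0,0,0,40],[21,129,156,0,0,0,40],[21,129,156,0,0,0,40]]]' 20
python3 -m jog '[[[0,0,-6,0,0,0,40],[0,-7,-8,0,0,0,40],[0,-14,-8,0,0,0,40],[0,-14,-3,0,0,0,40],[0,-14,0,0,0,0,40],[0,-14,0.5,0,0,0,40],[0,-14,0.5,0,0,0,40]]]' 20
```

```text
t: 33.67
eef_pos: [0.4037, 0.1604, 0.0322]
ee_rot: [-3.141, 0.001, -1.459]
force: [-2.4, -0.5, 5.0]
width: 0.0517
gripper_force: 20.0
t: 34.55
eef_pos: [0.4174, 0.1615, 0.0317]
ee_rot: [3.141, -0.001, -1.458]
force: [-3.5, -1.4, 14.1]
width: 0.0517
gripper_force: 20.0
```

```bash
python3 -m jog '[[[0,0,-0.5,0,0,0,72],[0,0,-0.5,0,0,0,72],[0,0,-0.5,0,0,0,72],[0,0,-0.5,0,0,0,72],[0,0,-30,0,0,0,72],[0,0,-90,0,0,0,72],[0,0,-150,0,0,0,72],[0,0,-150,0,0,0,72],[100,0,-150,0,0,0,80],[100,0,-150,0,0,0,80],[100,0,-150,0,0,0,80],[100,0,-150,0,0,0,80]]]' 20
python3 - <<'E'
from h import *
n="side"; p,d=grab_frame(n); P=cloud(n,d); print(top_of(P,.416,.162,.056,.045))
go(.451,-.071,.086,-1.2)
E
```

```text
t: 36.05
eef_pos: [0.4285, 0.0624, 0.1808]
ee_rot: [3.141, -0.0, -1.46]
force: [-0.2, 0.8, 0.6]
width: 0.0799
gripper_force: 0.0
[4.165e-01 1.582e-01 4.159e-01 1.571e-01 5.690e-02 5.070e-02 5.440e-02
 1.810e+02]
tool mm [135.4  -7.3  94.9] wz -0.259 | t 36.1 q [ 0.6  -0.01 -0.56 -0.   -1.02 -0.49] rot [ 3.141 -0.    -1.459]
```

```bash
python3 -m jog '[[[135,-7,0,0,0,-0.284,86],[135,-7,0,0,0,-0.284,86],[135,-7,0,0,0,-0.284,86],[135,-7,40,0,0,-0.284,86],[135,-7,75,0,0,-0.284,86],[135,-7,95,0,0,-0.284,86],[135,-7,101,0,0,-0.284,86],[135,-7,101,0,0,-0.284,86],[135,-7,101,0,0,-0.284,50],[135,-7,101,0,0,-0.284,50],[135,-7,101,0,0,-0.284,50],[135,-7,101,0,0,-0.284,50],[135,-7,101,0,0,-0.284,50]]]' 40
python3 -m jog '[[[0,0,-1,0,0,0,50],[0,0,-3,0,0,0,50],[0,0,-8,0,0,0,50],[0,0,-8,0,0,0,50],[0,0,-8,0,0,0,50]]]' 40
python3 - <<'E'
from h import *
go(.506,.092,.14,-1.175)
E
```

```text
t: 37.72
eef_pos: [0.452, -0.0706, 0.0808]
ee_rot: [-3.139, -0.001, -1.174]
force: [2.9, 3.1, 4.2]
width: 0.0596
gripper_force: 40.0
t: 38.35
eef_pos: [0.4502, -0.0711, 0.088]
ee_rot: [3.141, 0.0, -1.175]
force: [0.5, 1.0, -3.9]
width: 0.06
gripper_force: 40.0
tool mm [-129.  -114.4  -52. ] wz 0.0 | t 38.35 q [ 0.28  0.14 -0.64 -0.   -0.79  0.12] rot [ 3.141  0.    -1.175]
```

```bash
python3 -m jog '[[[0,0,-30,0,0,0,50],[0,0,-60,0,0,0,50],[0,0,-80,0,0,0,50],[-40,-35,-80,0,0,0,50],[-80,-70,-80,0,0,0,50],[-129,-114,-80,0,0,0,50],[-129,-114,-80,0,0,0,50],[-129,-114,-80,0,0,0,50],[-129,-114,-80,0,0,0,50]]]' 40
python3 - <<'E'
from h import *
go(.506,.092,.0845,-1.175)
p,d=grab_frame("side"); cv2.imwrite("pics/s5.png",cv2.resize(p[100:260,230:430],None,fx=3,fy=3))
E
```

```text
t: 39.48
eef_pos: [0.5053, 0.0909, 0.1678]
ee_rot: [3.14, -0.0, -1.176]
force: [-0.2, -1.1, -3.8]
width: 0.0597
gripper_force: 40.0
tool mm [-0.7 -1.1 83.3] wz -0.001 | t 39.48 q [ 0.56  0.14 -0.42 -0.   -1.01 -0.17] rot [ 3.14  -0.    -1.176]
```

View pics/s5.png

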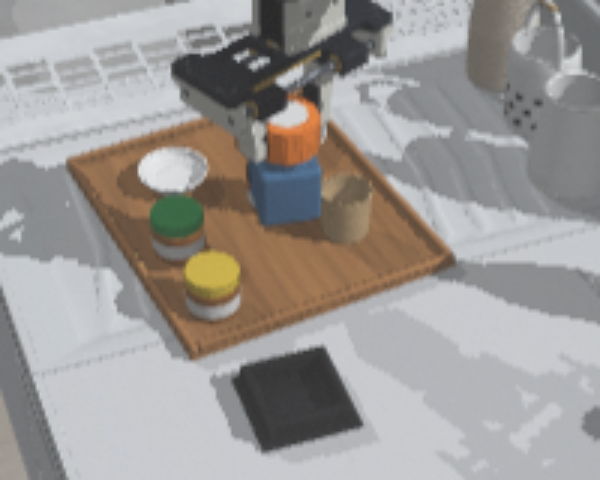

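```bash
python3 -m jog '[[[0,0,30,0,0,0,50],[0,0,55,0,0,0,50],[0,0,70,0,0,0,50],[0,0,77,0,0,0,50],[0,0,80,0,0,0,50],[0,0,80,0,0,0,50]]]' 40
python3 -m jog '[[[0,0,1,0,0,0,50],[0,0,2.5,0,0,0,50],[0,0,3.5,0,0,0,50],[0,0,3.5,0,0,0,50]]]' 40
```

```text
t: 40.28
eef_pos: [0.5065, 0.0921, 0.0886]
ee_rot: [-3.141, -0.0, -1.175]
force: [0.6, -0.4, -3.6]
width: 0.0594
gripper_force: 40.0
t: 40.78
eef_pos: [0.5066, 0.0924, 0.0851]
ee_rot: [-3.14, 0.0, -1.175]
force: [-1.5, 2.0, 0.5]
width: 0.0597
gripper_force: 40.0
```

```bash
python3 -m jog '[[[0,0,1,0,0,0,50],[0,0,1,0,0,0,50],[0,0,1,0,0,0,50]]]' 40
python3 -m jog '[[[0,0,0,0,0,0,80],[0,0,0,0,0,0,80],[0,0,0,0,0,0,80],[0,0,0,0,0,0,80],[0,0,-40,0,0,0,80],[0,0,-100,0,0,0,80],[0,0,-120,0,0,0,80],[120,250,-140,0,0,0,80],[120,250,-140,0,0,0,80],[120,250,-140,0,0,0,80],[120,250,-140,0,0,0,80],[120,250,-140,0,0,0,80],[120,250,-140,0,0,0,80]]]' 40
python3 - <<'E'
from h import *
for n in("top","side"):
  p,d=grab_frame(n); P=cloud(n,d)
  for k,x,y,h in (('g',.417,.16,.056),('y',.421,.069,.056),('b',.527,.192,.056),('jar',.506,.092,.113)): print(n,k,top_of(P,x,y,h,.045))
  if n=='top': print([top_of(P,*c,.05) for c in((.581,.279,.027),(.443,.262,.027),(.581,.128,.06))]); cv2.imwrite("pics/t6.png",cv2.resize(p[120:260,160:360],None,fx=3,fy=3))
cv2.imwrite("pics/s6.png",cv2.resize(p[100:260,230:430],None,fx=3,fy=3))
E
```

```text
t: 41.15
eef_pos: [0.5065, 0.0923, 0.084]
ee_rot: [-3.141, -0.0, -1.175]
force: [-1.8, 2.4, 4.0]
width: 0.0597
gripper_force: 40.0
t: 42.78
eef_pos: [0.3206, -0.1162, 0.2241]
ee_rot: [-3.14, -0.0, -1.177]
force: [0.1, -0.0, 0.1]
width: 0.0802
gripper_force: 0.0
top g [4.168e-01 1.622e-01 4.166e-01 1.610e-01 5.650e-02 4.910e-02 5.010e-02
 3.390e+02]
top y [4.206e-01 6.960e-02 4.206e-01 6.910e-02 5.620e-02 4.900e-02 5.160e-02
 3.400e+02]
top b [5.273e-01 1.954e-01 5.268e-01 1.944e-01 5.590e-02 5.090e-02 5.400e-02
 3.450e+02]
top jar [5.047e-01 9.330e-02 5.036e-01 9.260e-02 1.134e-01 5.980e-02 5.950e-02
 5.300e+02]
[array([5.812e-01, 2.795e-01, 5.849e-01, 2.837e-01, 2.520e-02, 7.640e-02,
       7.600e-02, 1.940e+02]), array([4.433e-01, 2.621e-01, 4.440e-01, 2.665e-01, 2.560e-02, 6.990e-02,
       7.180e-02, 2.050e+02]), array([5.806e-01, 1.282e-01, 5.810e-01, 1.284e-01, 5.910e-02, 5.160e-02,
       4.900e-02, 6.400e+01])]
side g [4.094e-01 1.602e-01 4.086e-01 1.594e-01 5.660e-02 3.750e-02 5.140e-02
 6.200e+01]
side y [4.215e-01 6.330e-02 4.206e-01 6.130e-02 5.660e-02 5.150e-02 4.750e-02
 1.800e+02]
side b [5.410e-01 2.009e-01 5.443e-01 1.982e-01 5.730e-02 2.350e-02 2.470e-02
 2.700e+01]
side jar [5.059e-01 9.200e-02 5.074e-01 8.470e-02 1.142e-01 6.190e-02 6.200e-02
 2.250e+02]
```

View pics/t6.png

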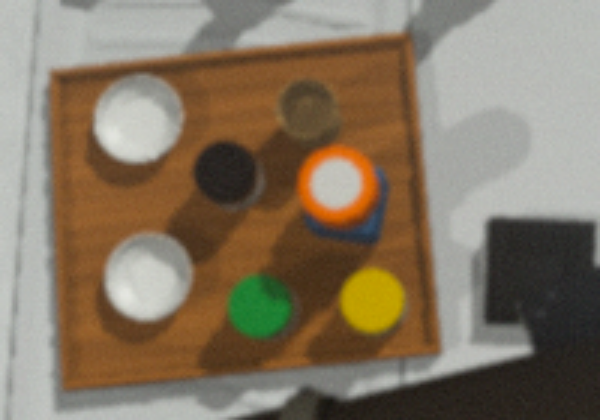

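View pics/s6.png

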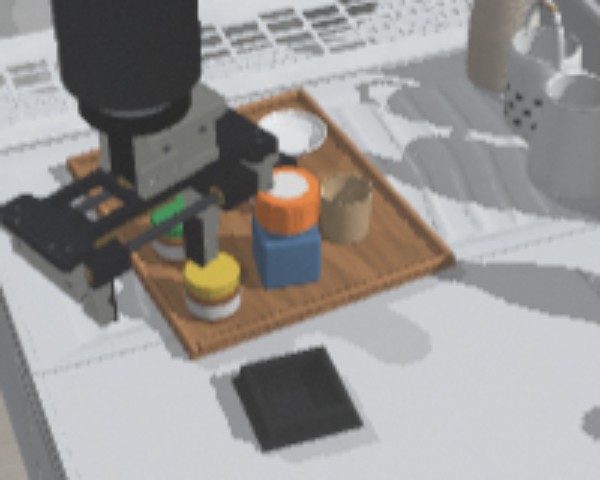

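The top view shows the jar at (340,190), black pot at (228,172), green at (260,305) and yellow at (372,300). All are upright and clear of each other, the dishes and the cup. The lid top measures 0.113 m, which is fully home.

```bash
python3 -c "
from station import arm
print(arm.job_done())"
```

```text
the job is handed in; nothing more can be done
None
```

The job is handed in: the lid is screwed fully down, and the closed jar and the three pots present (green, yellow, black) stand upright and separate on the tray, with the dishes and cup where they were.

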